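# Make up the calibration and service kits for the spectrometer

## Robot

A 6-joint arm with a two-finger parallel gripper is mounted at the origin on the work surface. World frame = base frame: x ahead of the robot, y to its left, z up, the work surface at z = 0. Lengths are in m, angles in rad, forces in N, time in s.
With the tool pointing down it reaches from about 0.35 to 0.85 m from the base axis. Payload 8.1 kg.
Tool frame: the origin (TCP) lies midway between the tips of the shut fingers; the grasp point (between the pads) lies 19 mm behind it; z points along the fingers, y is the direction in which the jaws open and shut (so a half turn about z gives the same grasp; the last joint's range is limited). The gripper opens to 85 mm and grips with 20 to 120 N. Pads are 22 mm wide; open, the fingers measure 114 mm over their backs; the gripper's body (76 mm by 85 mm) begins 54 mm behind the grasp point. The pads swing forward as they close: fully open they stand 13 mm farther back than shut.
Start: joints at [1.118, 0.13, 1.488, -0, 1.523, -0.085], TCP at [0.216, 0.56, 0.231] pointing down, gripper open.
Joint ranges: [-2.96, 2.96], [-0.89, 2.26], [0.02, 2.5], [-1.34, 4.48], [0, 2.73], [-2.66, 2.66]. Speed limits (rad/s): [2.39, 2.39, 2.79, 3.14, 3.14, 3.14].

## Interface

Orientations are given as [roll, pitch, yaw] about the fixed x, y, z axes, in that order (R = Rz(yaw) Ry(pitch) Rx(roll)).
In Python, from bench import robot gives the robot as it stands.
- The arm moves only by the shell command python3 -m jog 'ROWS' [OPENING] [FORCE]. ROWS is JSON, a list of rows, each a list of 6 numbers: the shift along the tool's x, y, z in cm, then the turn, a rotation vector about the tool's x, y, z in units of 6 degrees (1.0 is 6 degrees). In form: [[tx, ty, tz, wx, wy, wz], ...]. A call has 1 to 12 rows; each row shifts and turns the commanded pose from where the row before left it, along the tool's axes as they then stand; what a row does not reach is not made up. A row lasts 1/8 s, in which the tool goes at most 62.5 mm and 10.7 degrees, less where a joint would pass 70% of its speed; a pose out of reach is approached as far as the arm can. A call is refused whole if a number of a shift passes 6.25 or a number of a turn 1, either way. A call with a gripper value outside its range is refused whole. OPENING is the opening, from -1 (shut) to 1 (fully open), set as the call begins (- or left out, the last holds). The fingers move at their own pace and stop on an object; FORCE is the grip in N (left out, the last holds). Time passes only in rows, so rows that do not move let the fingers close. It gives the time, the measured TCP pose, the force and the opening at its end, in the units of the state.
- robot.state(): the state, without advancing time (a new reading comes with each control period).
- robot.camera(name): name is "scene" or "top" or "wrist"; returns the picture (384x512x3 uint8, blue, green, red); there is no depth.
- robot.camera_model(name): a dict with "fx", "fy", "cx", "cy" (pixels), "world_from_camera" (4x4, takes a point from camera to world coordinates). Camera axes: x right, y up, looking along -z (the intrinsics and any distortion apply to the point x, -y, -z); pixel columns grow to the right and rows downward; lengths in m; the calibration is good to about 2 mm. The wrist camera is an equidistant fisheye: a pixel r from the principal point sees the ray r / f radians off the axis. A picture is of the moment at which its call begins: read the wrist's pose just before it. camera_model takes no time and is no camera call; for the wrist camera it gives the pose at the moment of the call.
- robot.sign_off(): hands the job in, once; it reports no verdict.
The state is a dict: "clock": time; "qpos": joint angles; "dq": joint speeds; "effort": joint torques, N m; "tool_pos": TCP position; "tcp_rot": TCP orientation; "ft_force": force on the tool from outside, world axes, zero at the start; "torque": the same for the moment, N m; "gripper_width": finger opening in m.
Only numpy, scipy, OpenCV 4.12 (cv2) and the standard library are available. Lean on these libraries where they do the work, as an engineer would, in place of code of your own. Each camera call takes 0.05 s, during which the arm holds its last target. There are 200 camera calls.

## Task

Make up two kits beside the spectrometer. In the long tray with three compartments put the wide bottle in the big end compartment, the tall tube in the middle one and the short vial in the small one at the other end; in the shorter tray with two compartments put the pump rotor in the larger one and the square-footed nebuliser mount in the smaller one. Everything must stand upright and flat on its compartment floor, let go and still; set things down rather than dropping them, and do not disturb the tube rack, the beaker or the wash bottle.

Things in the scene. Friction and masses are not known exactly. Their poses are not given: they have to be found in the camera images.
- tray3: Long kit tray, 216 x 86 mm, three compartments in a row: big end 80 mm long, centre x = -64 mm; middle 62 mm, centre x = +11; small end 58 mm, centre x = +75; all at y = 0. White, fixed to the bench, turned any way. Floor 4 mm thick; walls and dividers 4 mm thick, tops 12 mm above the bench; compartments 78 mm wide (y). Origin: centre of underside; x along, y across, z up.
- tray2: Shorter kit tray, 152 x 86 mm, two compartments: larger 80 mm long, centre x = -32 mm; smaller 60 mm, centre x = +42; both at y = 0. White, fixed to the bench, turned any way. Floor 4 mm thick; walls and dividers 4 mm thick, tops 12 mm above the bench; compartments 78 mm wide (y). Origin: centre of underside; x along, y across, z up.
- bottle: Wide capped plastic bottle, pale with a paper label and orange cap: a plain upright cylinder 50 mm in diameter and 62 mm tall (the cap is the top 16 mm, same diameter), about 120 g. Origin: centre of its underside, z up along its axis. Stands upright on the bench at the start, loose.
- tall_tube: Tall capped flat-bottomed sample tube, pale with a paper label and orange cap: a plain cylinder 34 mm in diameter and 80 mm tall (cap: top 14 mm, same diameter), about 70 g. Origin: centre of its underside, z up along its axis. Stands upright on the bench at the start, loose.
- short_vial: Short slim capped vial, pale with a paper label and orange cap: a plain cylinder 26 mm in diameter and 56 mm tall (cap: top 12 mm, same diameter), about 35 g. Origin: centre of its underside, z up along its axis. Stands upright on the bench at the start, loose.
- rotor: Peristaltic pump rotor: two aluminium discs with six steel rollers upright between them; grips like a plain cylinder 44 mm in diameter and 46 mm tall, about 160 g. Origin: centre of its underside, z up along its axis. Stands upright on the bench at the start, loose.
- mount: Nebuliser mount of light grey plastic: a square foot 32 x 32 x 16 mm (sides along its x and y), on it a round barrel 24 mm in diameter from 16 to 62 mm height, then a glass stub 12 mm in diameter up to 70 mm; about 70 g. Grip it by the barrel. Origin: centre of its underside, z up along its axis. Stands upright on the bench at the start, loose.
- rack: Bystander, leave alone: white tube rack 76 x 150 mm, 60 mm tall (tubes in it up to 87 mm), beyond the stock. Origin: centre of its underside; long side along its y.
- beaker: Bystander, leave alone: glass beaker 70 mm across, 85 mm tall, far right. Origin: centre of its underside.
- wash_bottle: Bystander, leave alone: white wash bottle 68 mm across with a blue spout, 175 mm tall, far left. Origin: centre of its underside.
Mind the look-alikes: they are no part of the job. What is shaped like the short_vial but red or turquoise is not meant. Leave any green look-alike of the mount alone.

How it is judged:
By the outcome, as a careful person would: the job done as asked, in the order asked, and still so for the second after the job is handed in, with the robot touching nothing.
It also fails if it takes over 122 s, if anything falls off the work surface, if the arm or the gripper's body presses on something with over 40 N, if the wrist force passes 120 N, or if a joint passes its speed limit or range.

## Working session

There is one attempt and no reset: what is moved stays moved. The work goes in short steps, Python scripts to look and compute and a shell command to move; the robot and the scene stay as the last step left them, time stands still between calls to the robot, and variables do not carry over. Pictures are saved under pics/ and viewed, about 12 in all and at most 16, crops included, and the job is handed in when it is done.

```bash
ls; mkdir -p pics; python3 - <<'E'
from bench import robot
import cv2,numpy as np
print(robot.state())
for n in("scene","top","wrist"):
    m=robot.camera_model(n); print(n,{k:(np.round(v,4).tolist()) for k,v in m.items() if not isinstance(v,str)})
    cv2.imwrite(f"pics/{n}0.png",robot.camera(n))
E
```

```text
pics
{'clock': 0.0, 'qpos': array([ 1.11764356e+00,  1.31174994e-01,  1.48926215e+00,  1.76239499e-05,
        1.52296921e+00, -8.54037714e-02]), 'dq': array([-0.00165458,  0.00014289,  0.00117959,  0.00086438,  0.00343018,
       -0.00013678]), 'effort': array([ 7.88219004e-04, -5.69412410e+01, -5.00556958e+01, -3.47015430e-05,
        1.50467036e-02,  6.47454067e-05]), 'tool_pos': array([0.21545144, 0.55941378, 0.23024555]), 'tcp_rot': array([-3.13978706e+00, -1.72247128e-04,  2.77384264e+00]), 'ft_force': array([-0.64956001, -0.75288124, -0.55882816]), 'torque': array([-0.00257553,  0.01850773, -0.01068441]), 'gripper_width': 0.08521797544714103}
scene {'fx': 499.7037, 'fy': 499.7037, 'cx': 254.9634, 'cy': 193.9858, 'world_from_camera': [[0.8163, -0.3892, 0.4268, 1.0626], [0.5775, 0.5317, -0.6196, -0.6623], [0.0142, 0.7522, 0.6588, 0.7741], [0.0, 0.0, 0.0, 1.0]]}
top {'fx': 465.5247, 'fy': 465.5247, 'cx': 261.4548, 'cy': 186.7958, 'world_from_camera': [[0.0227, 0.9955, -0.092, 0.4669], [-0.9997, 0.0235, 0.0073, -0.0103], [0.0095, 0.0919, 0.9957, 1.0258], [0.0, 0.0, 0.0, 1.0]]}
wrist {'fx': 297.3186, 'fy': 297.3186, 'cx': 258.5754, 'cy': 186.5095, 'world_from_camera': [[0.3584, -0.8905, -0.2803, 0.1437], [0.9336, 0.341, 0.1103, 0.5873], [-0.0026, -0.3012, 0.9535, 0.3744], [0.0, 0.0, 0.0, 1.0]]}
```

View pics/top0.png

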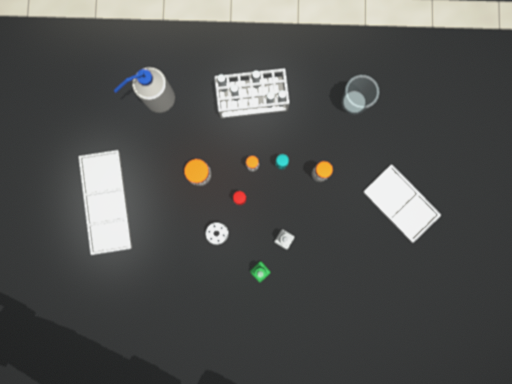

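View pics/scene0.png

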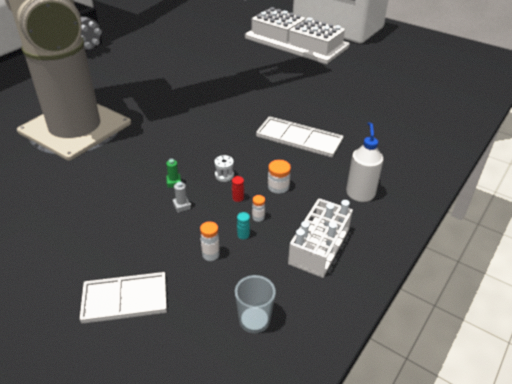

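The top view shows the bottle at (197,172), vial (252,162), tall tube (324,170), rotor (217,233) and mount (285,240). Tray3 is on the left at (105,202), tray2 on the right at (402,203). The decoys are red (239,197), turquoise (282,160) and green (261,271).

```bash
cat > h.py <<'E'
from bench import robot
import cv2,numpy as np
def ray(m,u,v,fish=False):
    a,b=(u-m["cx"])/m["fx"],(v-m["cy"])/m["fy"]
    if fish:
        r=np.hypot(a,b); s=np.sin(r)/r if r>1e-9 else 1; d=np.array([a*s,-b*s,-np.cos(r)])
    else: d=np.array([a,-b,-1.])
    T=np.array(m["world_from_camera"]); return T[:3,3],T[:3,:3]@d
def onz(m,u,v,z,fish=False):
    o,d=ray(m,u,v,fish); return (o+d*(z-o[2])/d[2])[:2]
def blobs(mask,amin):
    cs,_=cv2.findContours(mask.astype(np.uint8)*255,cv2.RETR_EXTERNAL,cv2.CHAIN_APPROX_NONE)
    return [c for c in cs if cv2.contourArea(c)>amin]
def cen(c):
    M=cv2.moments(c); return M["m10"]/M["m00"],M["m01"]/M["m00"]
E
python3 - <<'E'
from h import *
for n in("top","scene"):
    m=robot.camera_model(n); im=cv2.imread(f"pics/{n}0.png"); hsv=cv2.cvtColor(im,cv2.COLOR_BGR2HSV)
    H,S,V=cv2.split(hsv)
    print(n)
    for c in blobs((H>8)&(H<22)&(S>150)&(V>120),20):
        u,v=cen(c); print(" orange",round(u,1),round(v,1),cv2.contourArea(c),[ (z,np.round(onz(m,u,v,z),4).tolist()) for z in (.056,.062,.08)])
    W=(S<70)&(V>110)
    for c in blobs(W,40):
        u,v=cen(c); A=cv2.contourArea(c)
        if n=="top" and v<50: continue
        P=np.array([onz(m,*p[0],.012) for p in c],np.float32)*1000
        (cx,cy),(w,h),a=cv2.minAreaRect(P)
        print(" white",round(u),round(v),A,"rect@z12",np.round([cx,cy,w,h,a],1), "z46",np.round(onz(m,u,v,.046),4))
im=cv2.imread("pics/top0.png")
a=cv2.resize(im[145:260,70:140],None,fx=5,fy=5,interpolation=2);b=cv2.resize(im[155:270,180:300],None,fx=3.3,fy=5,interpolation=2)
c=cv2.resize(im[155:250,355:450],None,fx=4,fy=5,interpolation=2)
cv2.imwrite("pics/crop.png",np.hstack([x[:475] for x in(a,c)]))
E
```

```text
top
 orange 323.9 169.0 209.5 [(0.056, [0.5972, -0.1479]), (0.062, [0.5964, -0.147]), (0.08, [0.594, -0.1445])]
 orange 195.7 170.4 433.5 [(0.056, [0.5878, 0.1211]), (0.062, [0.587, 0.1203]), (0.08, [0.5848, 0.1179])]
 orange 251.7 161.3 104.5 [(0.056, [0.6099, 0.0042]), (0.062, [0.6091, 0.0041]), (0.08, [0.6064, 0.0038])]
 white 284 239 221.5 rect@z12 [448.2 -70.   33.6  35.2  58.9] z46 [ 0.4485 -0.0682]
 white 216 233 391.5 rect@z12 [457.4  77.8  47.6  48.6  46.6] z46 [0.4581 0.0745]
 white 402 203 2901.0 rect@z12 [ 532.7 -325.5  156.2   91.3   45.4] z46 [ 0.5301 -0.315 ]
 white 104 202 4153.5 rect@z12 [520.5 323.2 221.2  91.7  10.4] z46 [0.5172 0.3117]
 white 360 93 978.0 rect@z12 [ 775.1 -234.2   78.2   85.4   90. ] z46 [ 0.7654 -0.2262]
 white 252 92 3015.0 rect@z12 [771.7   8.3 100.2 161.8   7.9] z46 [0.7611 0.0081]
 white 155 91 989.5 rect@z12 [774.9 223.6 103.6  76.1  50.5] z46 [0.7595 0.2159]
scene
 orange 208.7 228.6 207.5 [(0.056, [0.5832, -0.1285]), (0.062, [0.5872, -0.133]), (0.08, [0.5992, -0.1464])]
 orange 258.5 199.5 90.0 [(0.056, [0.6139, 0.0027]), (0.062, [0.6176, 
[... 667 characters left out ...]
hite 278 184 278.5 rect@z12 [587.3 120.2  51.6  72.1  28.4] z46 [0.6118 0.0816]
 white 223 167 397.5 rect@z12 [449.   89.   47.7 103.4  37.2] z46 [0.4759 0.0561]
 white 364 173 1448.0 rect@z12 [733.8 279.2  79.4 222.4  15.8] z46 [0.7537 0.2324]
 white 300 136 1809.5 rect@z12 [523.9 319.7 223.2 109.   10.1] z46 [0.5523 0.2748]
 white 455 292 22969.0 rect@z12 [1063.5  283.5  223.4 1048.6    0. ] z46 [1.0409 0.0171]
 white 71 133 2069.0 rect@z12 [ 2.100e+00 -9.100e+00  2.283e+02  2.345e+02  2.000e-01] z46 [ 0.0774 -0.0639]
 white 376 23 9996.0 rect@z12 [ 446.4 1143.9 1137.4  569.6   37.5] z46 [0.3987 1.0628]
 white 17 25 1480.5 rect@z12 [-651.6  371.   265.3  573.5   56.2] z46 [-0.617   0.2684]
```

View pics/crop.png

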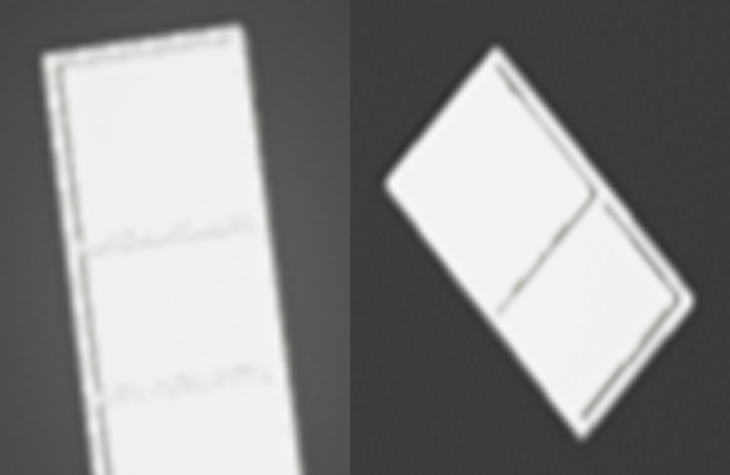

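```bash
cat >> h.py <<'E'
from scipy.spatial.transform import Rotation as Ro
def to(x,y,z,yaw=None):
    """tool-axis shift (cm) from now to x,y,z, then the turn (6 deg units)"""
    s=robot.state(); R=Ro.from_euler("xyz",s["tcp_rot"])
    t=R.inv().apply(np.array([x,y,z])-s["tool_pos"])*100
    w=0
    if yaw is not None:
        w=(R.inv()*Ro.from_euler("xyz",[np.pi,0,np.radians(yaw)])).as_rotvec()*180/np.pi/6
    print("shift cm",np.round(t,2),"turn",np.round(w,2),"pos",np.round(s["tool_pos"],4),"yaw",np.degrees(s["tcp_rot"][2]).round(1),"w",s["gripper_width"].round(4),"F",np.round(s["ft_force"],1),"t",round(s["clock"],2))
E
python3 -c "
from h import *
to(.587,.12,.16,190.4)"
```

```text
Traceback (most recent call last):
  File "h.py", line 24, in to
    print("shift cm",np.round(t,2),"turn",np.round(w,2),"pos",np.round(s["tool_pos"],4),"yaw",np.degrees(s["tcp_rot"][2]).round(1),"w",s["gripper_width"].round(4),"F",np.round(s["ft_force"],1),"t",round(s["clock"],2))
                                                                                                                                       ^^^^^^^^^^^^^^^^^^^^^^^^
AttributeError: 'float' object has no attribute 'round'
```

```bash
sed -i 's/s\["gripper_width"\].round(4)/round(float(s["gripper_width"]),4)/' h.py
python3 -c "
from h import *
to(.587,.12,.16,190.4)"
```

```text
shift cm [-50.47 -27.64   7.08] turn [-0.01 -0.   -5.25] pos [0.2155 0.5595 0.2305] yaw 158.9 w 0.0852 F [-0.2 -0.5  0.1] t 0.15
```

```bash
python3 -m jog '[[-3,-1.6,0.3,0,0,0],[-4.3,-2.4,0.6,0,0,-0.0],[-4.3,-2.4,0.6,0,0,0],[-4.3,-2.4,0.6,0,0,0],[-4.3,-2.4,0.6,0,0,0],[-4.3,-2.4,0.6,0,0,0],[-4.3,-2.4,0.6,0,0,0],[-4.3,-2.4,0.6,0,0,0],[-4.3,-2.4,0.6,0,0,0],[-4.3,-2.4,0.6,0,0,0],[-4.3,-2.4,0.6,0,0,0],[-4.3,-2,0.6,0,0,0]]' 1 40
python3 -m jog '[[0,0,0,0,0,-1],[0,0,0,0,0,-1],[0,0,0,0,0,-1],[0,0,0,0,0,-1],[0,0,0,0,0,-1],[0,0,0,0,0,-0.25],[0,0,0,0,0,0]]'
python3 - <<'E'
from h import *
to(.587,.12,.16,190.4)
m=robot.camera_model("wrist");im=robot.camera("wrist")
cv2.imwrite("pics/w1.png",im)
H,S,V=cv2.split(cv2.cvtColor(im,cv2.COLOR_BGR2HSV))
for c in blobs((H>8)&(H<22)&(S>150)&(V>120),20):
    u,v=cen(c); P=np.array([onz(m,*p[0],.062,True) for p in c],np.float32)*1000
    print(round(u),round(v),cv2.contourArea(c),np.round(onz(m,u,v,.062,True),4),np.round(cv2.minEnclosingCircle(P)[0],1),cv2.minEnclosingCircle(P)[1])
E
```

```text
clock: 1.65
tool_pos: [0.5865, 0.12, 0.1618]
tcp_rot: [-3.141, -0.0, 2.773]
ft_force: [0.2, 0.6, 0.4]
gripper_width: 0.0852
clock: 2.52
tool_pos: [0.5857, 0.1215, 0.1621]
tcp_rot: [3.142, -0.0, -2.961]
ft_force: [0.4, -0.8, 0.4]
gripper_width: 0.085
shift cm [-0.1  -0.17  0.21] turn [ 0.   -0.   -0.01] pos [0.5857 0.1215 0.1621] yaw -169.7 w 0.085 F [ 0.4 -0.8  0.4] t 2.52
132 189 465.0 [0.6087 0.0069] [608.1   6.7] 13.652338981628418
257 188 2433.5 [0.5873 0.1199] [587.7 119.8] 25.955577850341797
6 158 338.5 [ 0.6032 -0.1614] [ 602.5 -163.8] 19.150985717773438
```

View pics/w1.png

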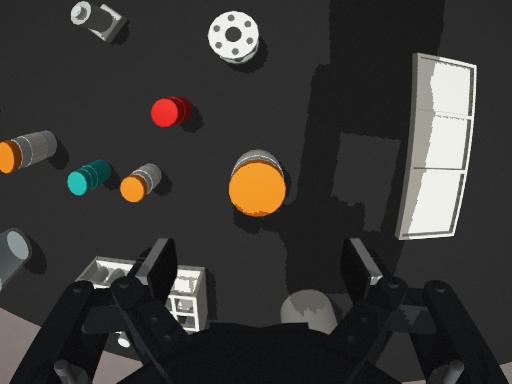

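The wrist view shows the bottle cap at (257,188), centred between the fingers, with the vial at (132,189) and tray3 at the right. The bottle measures (0.5875, 0.1198) with radius 26 mm, so the estimate holds.

```bash
python3 - <<'E'
from h import *
m=robot.camera_model("wrist");im=robot.camera("wrist")
H,S,V=cv2.split(cv2.cvtColor(im,cv2.COLOR_BGR2HSV))
W=((S<70)&(V>95)); W[:, :390]=0
for c in blobs(W,800):
    for z in(.012,):
        P=np.array([onz(m,*p[0],z,True) for p in c],np.float32)*1000
        print(cen(c),np.round(np.ravel(sum(map(list,cv2.minAreaRect(P)[:2]),[])),1),cv2.minAreaRect(P)[2])
to(.5875,.1198,.022,190.4)
E
python3 -m jog '[[-0.1,-0.15,1,0,0,0],[-0.1,0,3,0,0,0],[0,0,4,0,0,0],[0,0,4,0,0,0],[0,0,2,0,0,0],[0,0,0,0,0,0]]'
python3 -m jog '[[0,0,0,0,0,0],[0,0,0,0,0,0],[0,0,0,0,0,0],[0,0,0,0,0,0],[0,0,0,0,0,0],[0,0,0,0,0,0],[0,0,0,0,0,0],[0,0,0,0,0,0]]' -1 40
```

```text
(439.2095531336037, 146.5912549077106) [522.2 325.1 218.1  87.7] 10.351014137268066
shift cm [-0.14 -0.2  14.02] turn [ 0.   -0.   -0.01] pos [0.5858 0.1215 0.1622] yaw -169.7 w 0.0853 F [-0.7  0.1 -0.7] t 2.62
clock: 3.38
tool_pos: [0.5865, 0.1201, 0.0204]
tcp_rot: [3.141, -0.004, -2.96]
ft_force: [-0.3, -0.0, 0.9]
gripper_width: 0.0854
clock: 4.38
tool_pos: [0.5898, 0.1206, 0.0246]
tcp_rot: [-3.141, 0.004, -2.96]
ft_force: [0.4, 0.6, 6.4]
gripper_width: 0.0492
```

```bash
python3 -m jog '[[0,0,-1,0,0,0],[0,0,-2,0,0,0],[0,0,-2,0,0,0],[0,0,-1,0,0,0],[0,0,0,0,0,0]]'
python3 -c "
from h import *
to(.585,.336,.0286,190.35)
cv2.imwrite('pics/w2.png',robot.camera('wrist'))"
```

```text
clock: 5.0
tool_pos: [0.5891, 0.1205, 0.084]
tcp_rot: [-3.141, 0.003, -2.96]
ft_force: [-0.0, -0.6, -2.2]
gripper_width: 0.0492
shift cm [-3.48 21.27  5.54] turn [-0.    0.03  0.01] pos [0.5891 0.1205 0.084 ] yaw -169.6 w 0.0492 F [-0.  -0.6 -2.2] t 5.0
```

View pics/w2.png

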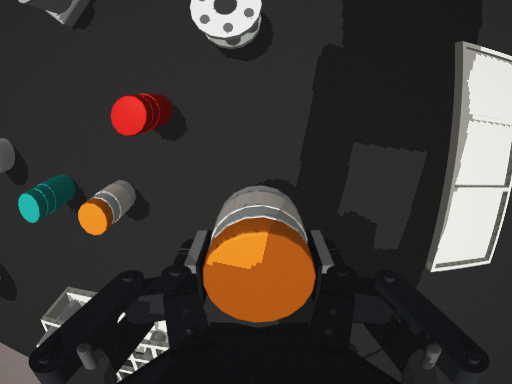

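The bottle is held upright between the pads, with its cap at (259,268).

```bash
python3 -m jog '[[-0.3,2,0,0,0,0],[-0.6,3.5,0,0,0,0],[-0.7,4,0,0,0,0],[-0.7,4,0,0,0,0],[-0.7,4,0,0,0,0],[-0.6,3,0,0,0,0],[0,0.8,0,0,0,0],[0,0,1.5,0,0,0],[0,0,2,0,0,0],[0,0,0,0,0,0],[0,0,0,0,0,0]]'
python3 - <<'E'
from h import *
m=robot.camera_model("wrist");im=robot.camera("wrist")
cv2.imwrite("pics/w3.png",im)
to(.5865,.336,.0286,190.35)
E
```

```text
clock: 6.42
tool_pos: [0.5849, 0.3355, 0.0468]
tcp_rot: [-3.141, -0.001, -2.961]
ft_force: [-0.5, -0.2, -2.0]
gripper_width: 0.0492
shift cm [-0.11 -0.01  1.9 ] turn [0. 0. 0.] pos [0.5854 0.3359 0.0476] yaw -169.6 w 0.0492 F [-0.4 -0.5 -0.7] t 6.47
```

View pics/w3.png

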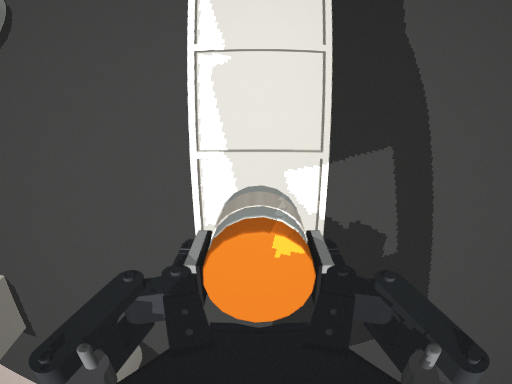

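The bottle hangs over the big compartment, centred across the tray, with dividers at rows 152 and 50. I'll lower it and check the divider positions.

```bash
python3 - <<'E'
from h import *
m=robot.camera_model("wrist")
for p in [(262,152),(262,50)]: 
    q=onz(m,*p,.012,True); d=q-[.522,.3245]; u=np.array([np.cos(np.radians(10.35)),np.sin(np.radians(10.35))])
    print(q,"local x",-d@u*1000,"expect -22,+44")
E
python3 -m jog '[[-0.1,0,1,0,0,0],[0,0,0.5,0,0,0],[0,0,0.2,0,0,0],[0,0,0,0,0,0]]'
python3 -m jog '[[0,0,0.1,0,0,0],[0,0,0.1,0,0,0],[0,0,0,0,0,0],[0,0,0,0,0,0]]'
```

```text
[0.5431279  0.33009322] local x -21.789001856826122 expect -22,+44
[0.48191558 0.31872006] local x 40.47061971060207 expect -22,+44
clock: 6.98
tool_pos: [0.5857, 0.3365, 0.03]
tcp_rot: [-3.141, -0.0, -2.96]
ft_force: [-0.0, -0.2, -1.3]
gripper_width: 0.0492
clock: 7.48
tool_pos: [0.5861, 0.3367, 0.0287]
tcp_rot: [3.141, 0.0, -2.96]
ft_force: [-1.4, -0.3, 1.4]
gripper_width: 0.0489
```

```bash
python3 -m jog '[[0,0,0,0,0,0],[0,0,0,0,0,0],[0,0,0,0,0,0],[0,0,0,0,0,0]]' 0.55
python3 -m jog '[[0,0,-1,0,0,0],[0,0,-2,0,0,0],[0,0,-4,0,0,0],[0,0,-4,0,0,0],[0,0,-1,0,0,0],[0,0,0,0,0,0]]'
python3 - <<'E'
from h import *
m=robot.camera_model("wrist");im=robot.camera("wrist")
cv2.imwrite("pics/w4.png",im)
H,S,V=cv2.split(cv2.cvtColor(im,cv2.COLOR_BGR2HSV))
for c in blobs((H>8)&(H<22)&(S>150)&(V>120),60):
    P=np.array([onz(m,*p[0],.066,True) for p in c],np.float32)*1000
    print(cen(c),cv2.minEnclosingCircle(P))
to(.595,-.1445,.15)
E
```

```text
clock: 7.98
tool_pos: [0.5859, 0.3366, 0.0283]
tcp_rot: [3.142, 0.0, -2.96]
ft_force: [-0.8, -0.9, 0.4]
gripper_width: 0.0661
clock: 8.72
tool_pos: [0.5868, 0.337, 0.1504]
tcp_rot: [3.141, 0.003, -2.96]
ft_force: [-0.4, -0.2, -0.8]
gripper_width: 0.0663
(264.34661893396975, 186.7801909307876) ((584.0447387695312, 336.2510681152344), 26.069948196411133)
shift cm [  7.81 -47.47  -0.16] turn 0 pos [0.5859 0.3365 0.1484] yaw -169.6 w 0.0661 F [ 0.5  0.2 -1. ] t 8.78
```

```bash
python3 -m jog '[[0.4,-2.5,0,0,0,0],[0.7,-4.3,0,0,0,0],[0.7,-4.3,0,0,0,0],[0.7,-4.3,0,0,0,0],[0.7,-4.3,0,0,0,0],[0.7,-4.3,0,0,0,0],[0.7,-4.3,0,0,0,0],[0.7,-4.3,0,0,0,0],[0.7,-4.3,0,0,0,0],[0.7,-4.3,0,0,0,0],[0.7,-4.3,0,0,0,0],[0.4,-2,0,0,0,0]]' 0.7
python3 -m jog '[[0,0,0,0,0,0],[0,0,0,0,0,0]]'
python3 - <<'E'
from h import *
m=robot.camera_model("wrist");im=robot.camera("wrist")
cv2.imwrite("pics/w5.png",im)
H,S,V=cv2.split(cv2.cvtColor(im,cv2.COLOR_BGR2HSV))
for c in blobs((H>8)&(H<22)&(S>150)&(V>120),60):
  for z in (.056,.08):
    P=np.array([onz(m,*p[0],z,True) for p in c],np.float32)*1000
    print(cen(c),z,cv2.minEnclosingCircle(P))
to(.595,-.1445,.15)
E
```

```text
clock: 10.28
tool_pos: [0.5938, -0.1465, 0.1462]
tcp_rot: [3.14, -0.003, -2.962]
ft_force: [-0.0, 0.2, -0.7]
gripper_width: 0.0722
clock: 10.52
tool_pos: [0.5949, -0.1434, 0.1476]
tcp_rot: [3.14, -0.001, -2.959]
ft_force: [-0.3, 0.4, -0.9]
gripper_width: 0.0724
(404.7661691542288, 230.2366737739872) 0.056 ((610.02685546875, 2.0784690380096436), 15.727823257446289)
(404.7661691542288, 230.2366737739872) 0.08 ((600.7825317382812, -14.186006546020508), 14.126288414001465)
(256.8429211160868, 199.1664944310483) 0.056 ((603.2964477539062, -143.2852783203125), 20.266557693481445)
(256.8429211160868, 199.1664944310483) 0.08 ((594.7374267578125, -144.74658203125), 18.20273780822754)
shift cm [ 0.03 -0.13 -0.22] turn 0 pos [ 0.595  -0.1432  0.1478] yaw -169.5 w 0.0726 F [ 0.9 -0.7 -0.8] t 10.57
```

```bash
python3 -m jog '[[0,-0.13,1.5,0,0,0],[0,0,3.5,0,0,0],[0,0,3.8,0,0,0],[0,0,2.2,0,0,0],[0,0,0.6,0,0,0],[0,0,0,0,0,0]]'
python3 -m jog '[[0,0,0,0,0,0],[0,0,0,0,0,0],[0,0,0,0,0,0],[0,0,0,0,0,0],[0,0,0,0,0,0],[0,0,0,0,0,0],[0,0,0,0,0,0],[0,0,0,0,0,0]]' -1 40
python3 -m jog '[[0,0,-1,0,0,0],[0,0,-3,0,0,0],[0,0,-4,0,0,0],[0,0,-1,0,0,0],[0,0,0,0,0,0]]'
python3 -c "
from h import *
cv2.imwrite('pics/w6.png',robot.camera('wrist'))
to(.522-.011*.9837,.3245-.011*.18,.13)"
```

```text
clock: 11.32
tool_pos: [0.5953, -0.1455, 0.032]
tcp_rot: [3.141, -0.001, -2.959]
ft_force: [0.4, -0.6, 0.5]
gripper_width: 0.0726
clock: 12.32
tool_pos: [0.5963, -0.1462, 0.0336]
tcp_rot: [-3.141, 0.002, -2.96]
ft_force: [-0.4, -0.3, 6.2]
gripper_width: 0.0331
clock: 12.95
tool_pos: [0.5958, -0.1462, 0.123]
tcp_rot: [-3.141, 0.001, -2.96]
ft_force: [0.1, -0.4, -1.3]
gripper_width: 0.033
shift cm [-0.24 47.59 -0.83] turn 0 pos [ 0.595  -0.1459  0.1215] yaw -169.6 w 0.0331 F [-0.4  1.1 -1.4] t 13.0
```

View pics/w6.png

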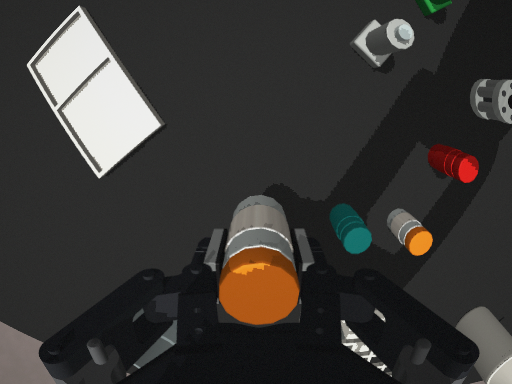

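The tube is held upright with its cap at (259,285), and tray2 is visible upper left.

```bash
python3 - <<'E'
from h import *
m=robot.camera_model("wrist");im=cv2.imread("pics/w6.png")
H,S,V=cv2.split(cv2.cvtColor(im,cv2.COLOR_BGR2HSV))
W=((S<70)&(V>95)); W[:,200:]=0;W[230:]=0
for c in blobs(cv2.morphologyEx(W.astype(np.uint8),3,np.ones((9,9)))>0,800):
    P=np.array([onz(m,*p[0],.012,True) for p in c],np.float32)*1000
    print(cv2.minAreaRect(P))
E
python3 -m jog '[[0,2.5,0,0,0,0],[0,4.2,0,0,0,0],[0,4.2,0,0,0,0],[0,4.2,0,0,0,0],[0,4.2,0,0,0,0],[0,4.2,0,0,0,0],[0,4.2,0,0,0,0],[0,4.2,0,0,0,0],[0,4.2,0,0,0,0],[0,4.2,0,0,0,0],[0,4.2,0,0,0,0],[-0.2,3.1,0,0,0,0]]'
python3 -m jog '[[0,0,1,0,0,0],[0,0,2.5,0,0,0],[0,0,2.5,0,0,0],[0,0,0,0,0,0],[0,0,0,0,0,0]]'
python3 -c "
from h import *
cv2.imwrite('pics/w7.png',robot.camera('wrist'))
to(.522-.011*.9837,.3245-.011*.18,.0376,190.35)"
```

```text
((533.9566040039062, -324.88226318359375), (153.14576721191406, 87.39458465576172), 44.883880615234375)
clock: 14.5
tool_pos: [0.5086, 0.3245, 0.1203]
tcp_rot: [-3.141, -0.003, -2.958]
ft_force: [0.2, 0.6, 0.2]
gripper_width: 0.0328
clock: 15.12
tool_pos: [0.511, 0.3221, 0.0623]
tcp_rot: [-3.141, -0.001, -2.96]
ft_force: [0.8, 0.4, -0.1]
gripper_width: 0.0334
shift cm [0.05 0.01 2.56] turn [0.   0.01 0.01] pos [0.5117 0.3225 0.0632] yaw -169.6 w 0.0328 F [ 0.6  1.1 -1. ] t 15.18
```

View pics/w7.png

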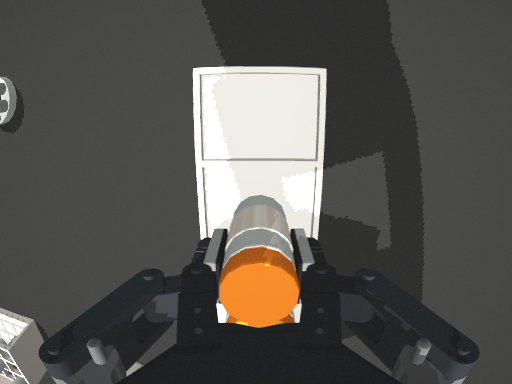

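The tube hangs over the middle compartment with the divider at row 160. Lowering.

```bash
python3 -m jog '[[0,0,1,0,0,0],[0,0,1,0,0,0],[0,0,0.3,0,0,0],[0,0,0,0,0,0],[0,0,0,0,0,0]]'
python3 -m jog '[[0,0,0.1,0,0,0],[0,0,0.1,0,0,0],[0,0,0,0,0,0],[0,0,0,0,0,0]]'
```

```text
clock: 15.8
tool_pos: [0.5114, 0.3226, 0.0395]
tcp_rot: [3.141, 0.0, -2.96]
ft_force: [0.2, -0.1, -0.0]
gripper_width: 0.033
clock: 16.3
tool_pos: [0.5115, 0.3227, 0.0377]
tcp_rot: [3.141, 0.001, -2.96]
ft_force: [-0.6, -0.8, 2.4]
gripper_width: 0.0329
```

```bash
python3 -m jog '[[0,0,0,0,0,0],[0,0,0,0,0,0],[0,0,0,0,0,0],[0,0,0,0,0,0]]' 0.2
python3 -m jog '[[0,0,-1,0,0,0],[0,0,-2,0,0,0],[0,0,-4,0,0,0],[0,0,-4,0,0,0],[0,0,-1,0,0,0],[0,0,0,0,0,0]]'
python3 - <<'E'
from h import *
m=robot.camera_model("wrist");im=robot.camera("wrist")
cv2.imwrite("pics/w8.png",im)
H,S,V=cv2.split(cv2.cvtColor(im,cv2.COLOR_BGR2HSV))
for c in blobs((H>8)&(H<22)&(S>150)&(V>120),60):
    P=np.array([onz(m,*p[0],.084,True) for p in c],np.float32)*1000
    print(cen(c),cv2.minEnclosingCircle(P))
to(.609,.005,.15)
E
```

```text
clock: 16.8
tool_pos: [0.5112, 0.3224, 0.0372]
tcp_rot: [-3.142, -0.0, -2.96]
ft_force: [0.1, 0.1, -0.3]
gripper_width: 0.0515
clock: 17.55
tool_pos: [0.512, 0.3229, 0.1592]
tcp_rot: [3.141, 0.003, -2.96]
ft_force: [0.0, -0.3, -0.1]
gripper_width: 0.0513
(268.0069258266309, 252.96313672922253) ((571.3782958984375, 334.1199035644531), 25.91004753112793)
(2.887323943661972, 214.78169014084506) ((589.7402954101562, 47.77802658081055), 13.154888153076172)
(259.57410953657603, 192.8365887910124) ((510.34625244140625, 322.4579162597656), 17.99203109741211)
shift cm [ -3.88 -33.     0.74] turn 0 pos [0.5111 0.3225 0.1574] yaw -169.6 w 0.0513 F [ 0.5 -1.2 -0.7] t 17.6
```

The tube stands at (0.510, 0.322), where it should be. The vial is next.

```bash
python3 -m jog '[[-0.3,-2.3,0,0,0,0],[-0.5,-4.2,0.1,0,0,0],[-0.5,-4.2,0.1,0,0,0],[-0.5,-4.2,0.1,0,0,0],[-0.5,-4.2,0.1,0,0,0],[-0.5,-4.2,0.1,0,0,0],[-0.5,-4.2,0.1,0,0,0],[-0.5,-4,0.1,0,0,0],[0,-1.5,0,0,0,0],[0,0,0,0,0,0],[0,0,0,0,0,0]]' 0.1
python3 - <<'E'
from h import *
m=robot.camera_model("wrist");im=robot.camera("wrist")
cv2.imwrite("pics/w9.png",im)
H,S,V=cv2.split(cv2.cvtColor(im,cv2.COLOR_BGR2HSV))
for c in blobs((H>8)&(H<22)&(S>150)&(V>120),60):
    P=np.array([onz(m,*p[0],.056,True) for p in c],np.float32)*1000
    print(cen(c),cv2.minEnclosingCircle(P))
to(.609,.005,.02)
E
```

```text
clock: 18.98
tool_pos: [0.6077, 0.0061, 0.1497]
tcp_rot: [3.141, -0.001, -2.959]
ft_force: [0.6, -0.5, -1.0]
gripper_width: 0.0473
(255.9025753158406, 191.51773566569483) ((610.3335571289062, 4.512485980987549), 13.694762229919434)
shift cm [-0.09 -0.15 13.  ] turn 0 pos [0.6079 0.0063 0.15  ] yaw -169.5 w 0.0472 F [0.9 0.9 0.7] t 19.02
```

View pics/w9.png

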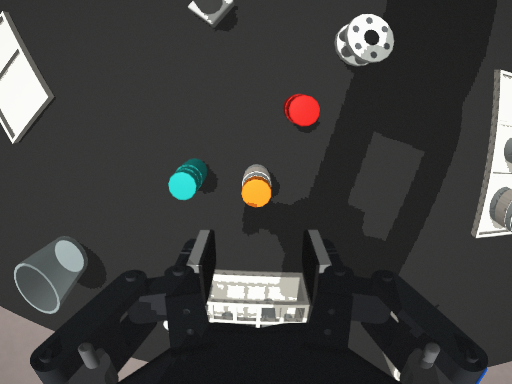

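The vial cap is at (256,192), between the fingers, and the turquoise decoy at (183,185) is clear of the left finger.

```bash
python3 -m jog '[[-0.2,-0.22,1.5,0,0,0],[0,0,3.5,0,0,0],[0,0,4,0,0,0],[0,0,3,0,0,0],[0,0,0.8,0,0,0],[0,0,0,0,0,0]]'
python3 -m jog '[[0,0,0,0,0,0],[0,0,0,0,0,0],[0,0,0,0,0,0],[0,0,0,0,0,0],[0,0,0,0,0,0],[0,0,0,0,0,0],[0,0,0,0,0,0]]' -1 30
python3 -m jog '[[0,0,-1,0,0,0],[0,0,-3,0,0,0],[0,0,-4,0,0,0],[0,0,-2,0,0,0],[0,0,0,0,0,0]]'
python3 -c "
from h import *
to(.522-.075*.9837,.3245-.075*.18,.12)"
```

```text
clock: 19.77
tool_pos: [0.6103, 0.0034, 0.0219]
tcp_rot: [3.141, -0.001, -2.959]
ft_force: [-0.3, 0.3, 0.4]
gripper_width: 0.0469
clock: 20.65
tool_pos: [0.6122, 0.003, 0.0242]
tcp_rot: [-3.141, 0.003, -2.96]
ft_force: [-0.4, 0.8, 6.2]
gripper_width: 0.0252
clock: 21.28
tool_pos: [0.6121, 0.0029, 0.1244]
tcp_rot: [-3.141, 0.004, -2.96]
ft_force: [0.3, 0.1, -0.6]
gripper_width: 0.0252
shift cm [10.54 33.27  0.37] turn 0 pos [0.6121 0.0029 0.1244] yaw -169.6 w 0.0252 F [ 0.3  0.1 -0.6] t 21.27
```

```bash
python3 -m jog '[[0.7,2.2,0,0,0,0],[1.3,4.1,0,0,0,0],[1.3,4.1,0,0,0,0],[1.3,4.1,0,0,0,0],[1.3,4.1,0,0,0,0],[1.3,4.1,0,0,0,0],[1.3,4.1,0,0,0,0],[1.3,4.1,0,0,0,0],[0.6,2.4,0,0,0,0],[0,0,2,0,0,0],[0,0,3,0,0,0],[0,0,0,0,0,0]]'
python3 -m jog '[[0,0,0,0,0,0],[0,0,0,0,0,0]]'
python3 -c "
from h import *
cv2.imwrite('pics/w10.png',robot.camera('wrist'))
to(.4497,.311,.0282,190.35)"
```

```text
clock: 22.78
tool_pos: [0.4439, 0.3104, 0.0677]
tcp_rot: [-3.139, -0.008, -2.959]
ft_force: [-0.6, 0.3, -0.4]
gripper_width: 0.0254
clock: 23.02
tool_pos: [0.4487, 0.3122, 0.0735]
tcp_rot: [3.141, 0.002, -2.96]
ft_force: [-0.3, -0.2, -0.4]
gripper_width: 0.0255
shift cm [-0.05 -0.13  4.54] turn [0.01 0.02 0.01] pos [0.4489 0.3122 0.0736] yaw -169.6 w 0.0252 F [ 0.8 -0.6 -0.6] t 23.07
```

View pics/w10.png

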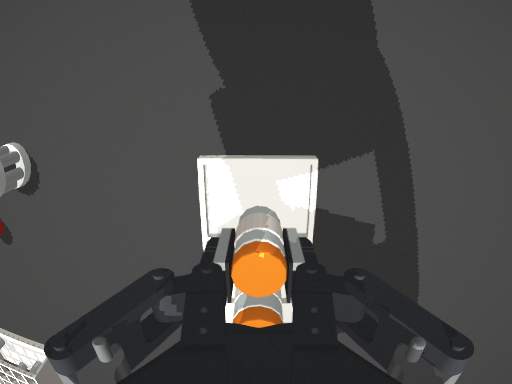

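The vial hangs over the small end compartment, end wall at row 157, with the tube behind it. Lowering.

```bash
python3 -m jog '[[0,-0.1,1,0,0,0],[0,0,2,0,0,0],[0,0,1,0,0,0],[0,0,0.3,0,0,0],[0,0,0,0,0,0],[0,0,0,0,0,0]]'
python3 -m jog '[[0,0,0.1,0,0,0],[0,0,0.1,0,0,0],[0,0,0,0,0,0],[0,0,0,0,0,0]]'
```

```text
clock: 23.82
tool_pos: [0.4488, 0.311, 0.03]
tcp_rot: [3.141, 0.001, -2.96]
ft_force: [0.0, -0.8, 0.2]
gripper_width: 0.0251
clock: 24.32
tool_pos: [0.4488, 0.311, 0.0282]
tcp_rot: [3.141, 0.001, -2.96]
ft_force: [-1.8, -1.2, 5.3]
gripper_width: 0.0255
```

```bash
python3 -m jog '[[0,0,0,0,0,0],[0,0,0,0,0,0],[0,0,0,0,0,0],[0,0,0,0,0,0]]' 0.0
python3 -m jog '[[0,0,-1,0,0,0],[0,0,-2,0,0,0],[0,0,-4,0,0,0],[0,0,-4,0,0,0],[0,0,-1,0,0,0],[0,0,0,0,0,0]]'
python3 - <<'E'
from h import *
m=robot.camera_model("wrist");im=robot.camera("wrist")
cv2.imwrite("pics/w11.png",im)
H,S,V=cv2.split(cv2.cvtColor(im,cv2.COLOR_BGR2HSV))
for c in blobs((H>8)&(H<22)&(S>150)&(V>120),60):
    P=np.array([onz(m,*p[0],.06,True) for p in c],np.float32)*1000
    print(cen(c),cv2.minEnclosingCircle(P))
to(.457,.0755,.15,135)
E
```

```text
clock: 24.82
tool_pos: [0.4483, 0.3107, 0.0272]
tcp_rot: [-3.142, -0.0, -2.96]
ft_force: [-0.2, 1.2, 0.6]
gripper_width: 0.0428
clock: 25.58
tool_pos: [0.4488, 0.311, 0.1483]
tcp_rot: [3.141, 0.002, -2.96]
ft_force: [-0.1, 0.5, -1.2]
gripper_width: 0.0425
(259.0853293413174, 303.561876247505) ((580.0515747070312, 337.5415344238281), 25.883398056030273)
(264.6474820143885, 264.3663735678124) ((523.4041748046875, 326.318115234375), 21.531654357910156)
(258.7747811686775, 188.72013248166544) ((447.2431335449219, 310.53753662109375), 13.580398559570312)
shift cm [  3.37 -23.28  -0.32] turn [-0.   -0.    9.24] pos [0.448  0.3106 0.1468] yaw -169.6 w 0.0426 F [-0.2  0.2 -1.1] t 25.62
```

The vial stands at (0.447, 0.3105). On to the rotor.

```bash
python3 -m jog '[[0.4,-2.2,0,0,0,0],[0.6,-4.2,0,0,0,0],[0.6,-4.2,0,0,0,0],[0.6,-4.2,0,0,0,0],[0.6,-4.2,0,0,0,0],[0.6,-3.2,0,0,0,0],[0,-1.1,-0.3,0,0,0],[0,0,0,0,0,1],[0,0,0,0,0,1],[0,0,0,0,0,1],[0,0,0,0,0,1],[0,0,0,0,0,1]]' 0.7
python3 -m jog '[[0,0,0,0,0,1],[0,0,0,0,0,1],[0,0,0,0,0,1],[0,0,0,0,0,1],[0,0,0,0,0,0.24],[0,0,0,0,0,0],[0,0,0,0,0,0]]'
python3 - <<'E'
from h import *
m=robot.camera_model("wrist");im=robot.camera("wrist")
cv2.imwrite("pics/w12.png",im)
H,S,V=cv2.split(cv2.cvtColor(im,cv2.COLOR_BGR2HSV))
W=((S<70)&(V>120)).astype(np.uint8);W[300:]=0
for c in blobs(W,150):
    P=np.array([onz(m,*p[0],.046,True) for p in c],np.float32)*1000
    print(np.round(cen(c)),cv2.contourArea(c),cv2.minEnclosingCircle(P))
to(.457,.0755,.012,135)
E
```

```text
clock: 27.12
tool_pos: [0.4564, 0.0756, 0.1495]
tcp_rot: [-3.141, -0.002, 2.797]
ft_force: [0.4, 0.5, 0.4]
gripper_width: 0.0727
clock: 28.0
tool_pos: [0.4569, 0.0755, 0.1501]
tcp_rot: [-3.141, -0.0, 2.357]
ft_force: [-0.8, 0.6, 0.4]
gripper_width: 0.0727
[489. 266.] 2410.5 ((768.009521484375, 209.16497802734375), 88.7192611694336)
[261. 183.] 2163.5 ((457.3441162109375, 78.52700805664062), 26.035232543945312)
[450.  64.] 9010.5 ((512.1531372070312, 283.11419677734375), 98.88867950439453)
[ 9. 16.] 556.5 ((135.4221954345703, 15.876239776611328), 30.800453186035156)
shift cm [0.000e+00 1.000e-02 1.382e+01] turn [-0.   -0.    0.01] pos [0.457  0.0754 0.1502] yaw 135.1 w 0.0727 F [ 0.3 -0.9 -0.2] t 28.05
```

View pics/w12.png

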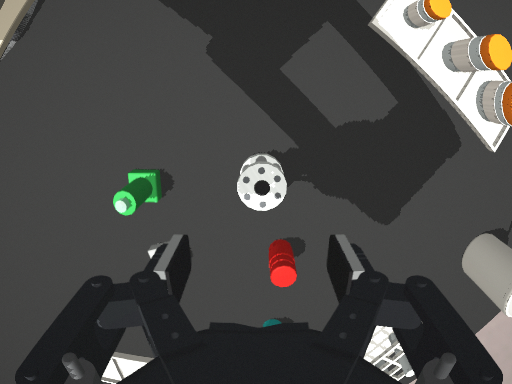

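The rotor's top disc is at (262,187), between the fingers. The red decoy at (283,268) and the green one at (140,190) are clear of them.

```bash
python3 - <<'E'
from h import *
m=robot.camera_model("wrist")
q=onz(m,262,187,.046,True);print(q,[np.linalg.norm(onz(m,u,187,.046,True)-q) for u in(237,287)])
to(*q,.012)
E
```

```text
[0.46039457 0.07605265] [np.float64(0.021942062228064146), np.float64(0.021980529567963113)]
shift cm [-0.2   0.29 13.82] turn 0 pos [0.457  0.0754 0.1502] yaw 135.1 w 0.0727 F [ 0.3 -0.9 -0.2] t 28.05
```

```bash
python3 -m jog '[[-0.2,0.28,1.5,0,0,0],[0,0,3.5,0,0,0],[0,0,4,0,0,0],[0,0,3.5,0,0,0],[0,0,1.3,0,0,0],[0,0,0,0,0,0],[0,0,0,0,0,0]]'
python3 -m jog '[[0,0,0,0,0,0],[0,0,0,0,0,0],[0,0,0,0,0,0],[0,0,0,0,0,0],[0,0,0,0,0,0],[0,0,0,0,0,0],[0,0,0,0,0,0]]' -1 40
python3 -m jog '[[0,0,-1,0,0,0],[0,0,-3,0,0,0],[0,0,-4,0,0,0],[0,0,-3,0,0,0],[0,0,0,0,0,0]]'
python3 -c "
from h import *
cv2.imwrite('pics/w13.png',robot.camera('wrist'))
to(.534+.0226,-.3255+.0226,.12)"
```

```text
clock: 28.92
tool_pos: [0.4618, 0.076, 0.0137]
tcp_rot: [3.14, 0.002, 2.356]
ft_force: [0.5, -0.1, 0.8]
gripper_width: 0.0726
clock: 29.8
tool_pos: [0.4617, 0.076, 0.0137]
tcp_rot: [3.14, 0.002, 2.356]
ft_force: [0.1, 0.2, 6.9]
gripper_width: 0.0431
clock: 30.42
tool_pos: [0.4627, 0.0761, 0.1256]
tcp_rot: [3.137, 0.004, 2.356]
ft_force: [0.3, -0.5, -1.3]
gripper_width: 0.0431
shift cm [-33.54 -20.05   0.37] turn 0 pos [0.4613 0.076  0.1235] yaw 135.0 w 0.0427 F [-0.3 -0.3 -2.3] t 30.48
```

View pics/w13.png

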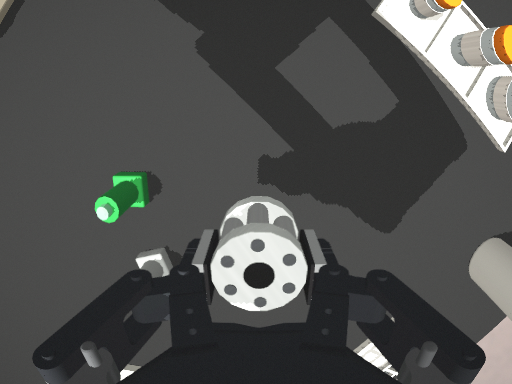

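The rotor is held upright with its hub at (259,275). Carrying it to tray2.

```bash
python3 -m jog '[[-1.9,-1.1,0,0,0,0],[-3.5,-2.1,0,0,0,0],[-3.5,-2.1,0,0,0,0],[-3.5,-2.1,0,0,0,0],[-3.5,-2.1,0,0,0,0],[-3.5,-2.1,0,0,0,0],[-3.5,-2.1,0,0,0,0],[-3.5,-2.1,0,0,0,0],[-3.5,-2.1,0,0,0,0],[-2.6,-1.5,0,0,0,0],[-1.1,-0.7,0,0,0,0],[0,0,0,0,0,0]]'
python3 -m jog '[[0,0,2,0,0,0],[0,0,3,0,0,0],[0,0,1,0,0,0],[0,0,0,0,0,0],[0,0,0,0,0,0]]'
python3 -c "
from h import *
cv2.imwrite('pics/w14.png',robot.camera('wrist'))
to(.5575,-.303,.0177,135)"
```

```text
clock: 31.98
tool_pos: [0.555, -0.3036, 0.1207]
tcp_rot: [-3.141, -0.002, 2.355]
ft_force: [0.2, 0.6, -1.7]
gripper_width: 0.0426
clock: 32.6
tool_pos: [0.5565, -0.3039, 0.0634]
tcp_rot: [3.141, 0.002, 2.356]
ft_force: [0.7, -0.4, -1.8]
gripper_width: 0.0428
shift cm [0.04 0.13 4.61] turn [0.   0.02 0.  ] pos [ 0.5567 -0.3041  0.0638] yaw 135.0 w 0.0426 F [-1.5  0.2 -0.5] t 32.65
```

View pics/w14.png

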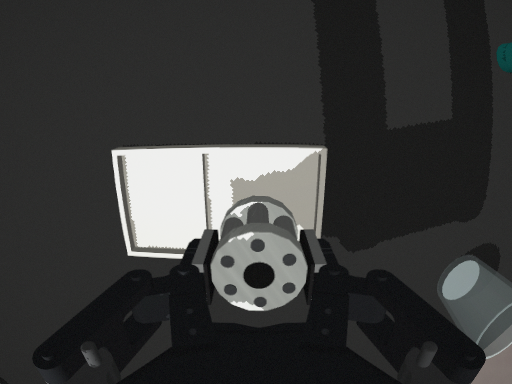

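The rotor hangs over the larger compartment, with the divider at column 206, the end wall at 322 and the outer edge at row 146.

```bash
python3 - <<'E'
from h import *
m=robot.camera_model("wrist"); c=np.array([.534,-.3255]);u=np.array([-1,-1])/2**.5;v=np.array([1,-1])/2**.5
for p in [(206,153),(326,148),(114,151),(260,146)]:
    d=(onz(m,*p,.012,True)-c)*1000; print(p,"local x",round(d@u,1),"y",round(d@v,1))
E
python3 -m jog '[[0,0.1,1,0,0,0],[0,0,2,0,0,0],[0,0,1,0,0,0],[0,0,0.4,0,0,0],[0,0,0,0,0,0],[0,0,0,0,0,0]]'
python3 -m jog '[[0,0,0.1,0,0,0],[0,0,0.1,0,0,0],[0,0,0,0,0,0],[0,0,0,0,0,0]]'
```

```text
(206, 153) local x 4.5 y -37.7
(326, 148) local x -76.8 y -41.5
(114, 151) local x 73.7 y -40.9
(260, 146) local x -32.0 y -42.3
clock: 33.4
tool_pos: [0.5564, -0.303, 0.0179]
tcp_rot: [-3.142, -0.0, 2.356]
ft_force: [-0.8, 0.2, -1.3]
gripper_width: 0.0429
clock: 33.9
tool_pos: [0.5566, -0.3031, 0.0177]
tcp_rot: [-3.141, -0.0, 2.356]
ft_force: [-7.2, 4.1, 13.3]
gripper_width: 0.0433
```

```bash
python3 -m jog '[[0,0,-0.1,0,0,0],[0,0,0,0,0,0],[0,0,0,0,0,0]]'
python3 -m jog '[[0,0,0,0,0,0],[0,0,0,0,0,0],[0,0,0,0,0,0],[0,0,0,0,0,0]]' 0.35
python3 -m jog '[[0,0,-1,0,0,0],[0,0,-2,0,0,0],[0,0,-4,0,0,0],[0,0,-4,0,0,0],[0,0,-1.5,0,0,0],[0,0,0,0,0,0]]'
python3 - <<'E'
from h import *
m=robot.camera_model("wrist");im=robot.camera("wrist")
cv2.imwrite("pics/w15.png",im)
to(.4485,-.0685,.15)
E
```

```text
clock: 34.28
tool_pos: [0.5567, -0.3032, 0.0178]
tcp_rot: [3.142, 0.0, 2.356]
ft_force: [-2.6, 1.5, 5.5]
gripper_width: 0.043
clock: 34.78
tool_pos: [0.5565, -0.303, 0.0172]
tcp_rot: [-3.142, -0.0, 2.356]
ft_force: [-0.3, -0.9, 0.3]
gripper_width: 0.0575
clock: 35.52
tool_pos: [0.5575, -0.3037, 0.1445]
tcp_rot: [3.141, 0.004, 2.356]
ft_force: [-0.7, 0.0, -0.1]
gripper_width: 0.0575
shift cm [24.23  8.94 -0.77] turn 0 pos [ 0.5565 -0.3031  0.1424] yaw 135.0 w 0.058 F [-0.   0.2 -0.2] t 35.58
```

View pics/w15.png

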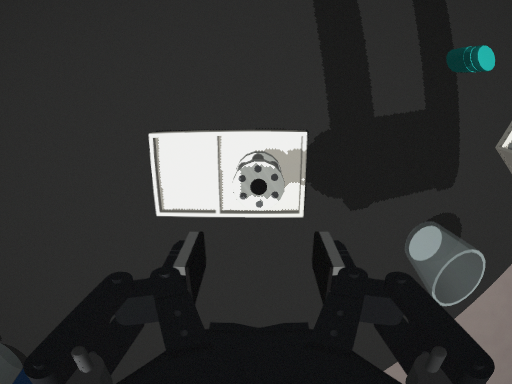

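The rotor stands flat in the larger compartment, hub at (258,187). Now the mount.

```bash
python3 -m jog '[[1.4,0.5,0,0,0,0],[3.2,1.2,-0.1,0,0,0],[3.2,1.2,-0.1,0,0,0],[3.2,1.2,-0.1,0,0,0],[3.2,1.2,-0.1,0,0,0],[3.2,1.2,-0.1,0,0,0],[3.2,1.2,-0.1,0,0,0],[2.6,0.9,0,0,0,0],[1,0.3,0,0,0,0],[0,0,0,0,0,0],[0,0,0,0,0,0]]' 0.2
python3 - <<'E'
from h import *
m=robot.camera_model("wrist");im=robot.camera("wrist")
cv2.imwrite("pics/w16.png",im)
cv2.imwrite("pics/w16c.png",cv2.resize(im[110:250,170:350],None,fx=4,fy=4,interpolation=2))
to(.4485,-.0685,.022)
E
```

```text
clock: 36.95
tool_pos: [0.4485, -0.0695, 0.1481]
tcp_rot: [-3.141, 0.0, 2.356]
ft_force: [-0.1, 0.3, 0.2]
gripper_width: 0.0512
shift cm [ 0.08  0.08 12.61] turn 0 pos [ 0.4486 -0.0696  0.1481] yaw 134.9 w 0.0512 F [ 0.8 -0.4  0.1] t 37.0
```

View pics/w16c.png

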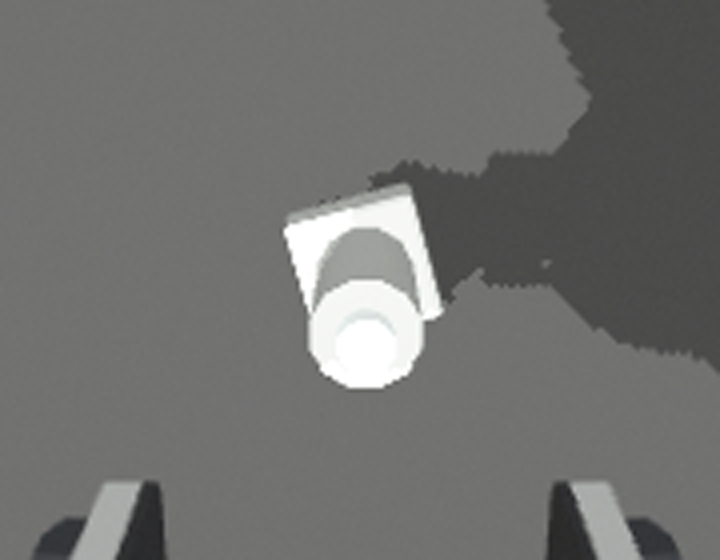

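The mount's barrel top is at pixel (261.5,193.3), centred on the fingers, with the foot turned about 15° to the jaws.

```bash
python3 - <<'E'
from h import *
m=robot.camera_model("wrist")
print(onz(m,261.5,193.25,.062,True),onz(m,261.5,195.25,.07,True),np.linalg.norm(onz(m,247.2,193.25,.062,True)-onz(m,275.8,193.25,.062,True)))
to(*onz(m,261.5,193.25,.062,True),.022)
E
```

```text
[ 0.4513023  -0.06917373] [ 0.4505041  -0.06847261] 0.023417583951548217
shift cm [-0.16  0.23 12.61] turn 0 pos [ 0.4486 -0.0696  0.1481] yaw 134.9 w 0.0512 F [ 0.8 -0.4  0.1] t 37.0
```

```bash
python3 -m jog '[[-0.15,0.2,1.5,0,0,0],[0,0,3.5,0,0,0],[0,0,4,0,0,0],[0,0,2.6,0,0,0],[0,0,0.8,0,0,0],[0,0,0,0,0,0]]'
python3 -m jog '[[0,0,0,0,0,0],[0,0,0,0,0,0],[0,0,0,0,0,0],[0,0,0,0,0,0],[0,0,0,0,0,0],[0,0,0,0,0,0],[0,0,0,0,0,0]]' -1 40
python3 -m jog '[[0,0,-1,0,0,0],[0,0,-3,0,0,0],[0,0,-4,0,0,0],[0,0,-2,0,0,0],[0,0,0,0,0,0]]'
python3 -c "
from h import *
cv2.imwrite('pics/w17.png',robot.camera('wrist'))
to(.534-.0297+.001,-.3255-.0297,.12)"
```

```text
clock: 37.75
tool_pos: [0.4505, -0.0687, 0.0238]
tcp_rot: [-3.141, -0.001, 2.356]
ft_force: [0.1, -0.4, 0.5]
gripper_width: 0.0509
clock: 38.62
tool_pos: [0.4521, -0.069, 0.0256]
tcp_rot: [3.14, 0.002, 2.356]
ft_force: [-0.4, -0.8, 6.3]
gripper_width: 0.0232
clock: 39.25
tool_pos: [0.4522, -0.0689, 0.1265]
tcp_rot: [3.14, 0.003, 2.356]
ft_force: [0.2, 0.4, -1.6]
gripper_width: 0.0233
shift cm [-24.09 -16.43   0.5 ] turn 0 pos [ 0.4512 -0.0687  0.1248] yaw 135.0 w 0.023 F [-0.7 -0.1 -1.1] t 39.3
```

```bash
python3 -m jog '[[-1.6,-1.1,0,0,0,0],[-3.4,-2.3,0,0,0,0],[-3.4,-2.3,0,0,0,0],[-3.4,-2.3,0,0,0,0],[-3.4,-2.3,0,0,0,0],[-3.4,-2.3,0,0,0,0],[-3.1,-2.2,0,0,0,0],[-2.3,-1.6,0,0,0,0],[0,0,2,0,0,0],[0,0,3,0,0,0],[0,0,1,0,0,0],[0,0,0,0,0,0]]'
python3 -m jog '[[0,0,0,0,0,0],[0,0,0,0,0,0]]'
python3 -c "
from h import *
cv2.imwrite('pics/w18.png',robot.camera('wrist'))
to(.534-.0297+.001,-.3255-.0297,.0296,135)"
```

```text
clock: 40.8
tool_pos: [0.5034, -0.3527, 0.0623]
tcp_rot: [-3.141, -0.004, 2.357]
ft_force: [0.5, -0.0, -0.2]
gripper_width: 0.0229
clock: 41.05
tool_pos: [0.5054, -0.3548, 0.0658]
tcp_rot: [3.141, 0.002, 2.356]
ft_force: [-0.3, 0.3, -1.2]
gripper_width: 0.0231
shift cm [-0.03 -0.03  3.6 ] turn [ 0.    0.02 -0.  ] pos [ 0.5053 -0.3547  0.0656] yaw 135.0 w 0.023 F [-0.3  0.2 -1.2] t 41.1
```

View pics/w18.png

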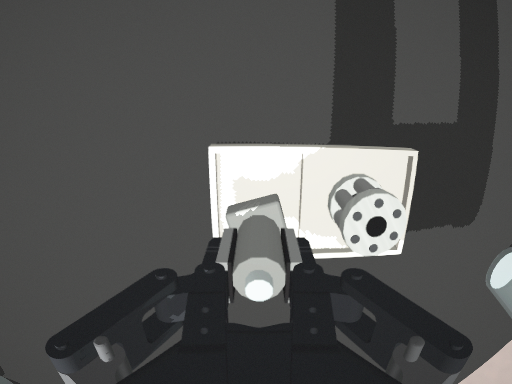

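The mount hangs over the smaller compartment, centred between the end wall (column 215) and the divider (303). Lowering.

```bash
python3 -m jog '[[0,0,1,0,0,0],[0,0,1.5,0,0,0],[0,0,0.7,0,0,0],[0,0,0.2,0,0,0],[0,0,0,0,0,0],[0,0,0,0,0,0]]'
python3 -m jog '[[0,0,0.1,0,0,0],[0,0,0.1,0,0,0],[0,0,0,0,0,0],[0,0,0,0,0,0]]'
```

```text
clock: 41.85
tool_pos: [0.5045, -0.3542, 0.03]
tcp_rot: [-3.142, -0.0, 2.356]
ft_force: [-0.3, -0.1, -0.6]
gripper_width: 0.0229
clock: 42.35
tool_pos: [0.5048, -0.3545, 0.0297]
tcp_rot: [-3.142, 0.0, 2.356]
ft_force: [-4.5, 3.2, 10.4]
gripper_width: 0.0231
```

```bash
python3 -m jog '[[0,0,-0.1,0,0,0],[0,0,0,0,0,0],[0,0,0,0,0,0]]'
python3 -m jog '[[0,0,0,0,0,0],[0,0,0,0,0,0],[0,0,0,0,0,0],[0,0,0,0,0,0]]' 0.0
python3 -m jog '[[0,0,-1,0,0,0],[0,0,-2,0,0,0],[0,0,-4,0,0,0],[0,0,-4,0,0,0],[0,0,-4,0,0,0],[4,0,-2,0,0,0],[4,0,0,0,0,0],[4,0,0,0,0,0],[3,0,0,0,0,0],[0,0,0,0,0,0]]'
python3 - <<'E'
from h import *
im=robot.camera("top");sc=robot.camera("scene");m=robot.camera_model("top")
H,S,V=cv2.split(cv2.cvtColor(im,cv2.COLOR_BGR2HSV))
for c in blobs((H>8)&(H<22)&(S>150)&(V>120),20):
    u,v=cen(c);print(np.round(cen(c)),[np.round(onz(m,u,v,z),4) for z in (.06,.066,.084)])
old=cv2.imread("pics/top0.png")
print([(n,np.abs(im[a:b,c:d].astype(int)-old[a:b,c:d]).max(2).__gt__(40).sum()) for n,a,b,c,d in[("rack",65,120,210,295),("beaker",70,118,335,385),("wash",62,118,110,180),("decoys",150,285,228,295)]])
a=cv2.resize(sc[70:330,60:380],(400,325));b=cv2.resize(im[140:260,340:460],(325,325));c=cv2.resize(im[140:260,70:140],(190,325))
to(.5,-.35,.2)
cv2.imwrite("pics/end.png",np.vstack([cv2.resize(sc[110:150,250:350],(800,320),interpolation=2)[:300],np.hstack([cv2.resize(sc[260:330,70:180],(470,299),interpolation=2),cv2.resize(im[150:250,350:450],(330,299),interpolation=2)])]))
E
```

```text
clock: 42.72
tool_pos: [0.5047, -0.3545, 0.0297]
tcp_rot: [3.142, 0.001, 2.356]
ft_force: [-0.8, 0.1, 5.0]
gripper_width: 0.0229
clock: 43.22
tool_pos: [0.5045, -0.3542, 0.0291]
tcp_rot: [-3.142, -0.0, 2.356]
ft_force: [1.0, -1.1, -0.5]
gripper_width: 0.0427
clock: 44.48
tool_pos: [0.398, -0.2475, 0.2011]
tcp_rot: [3.141, 0.003, 2.356]
ft_force: [0.6, 0.7, 0.5]
gripper_width: 0.0424
[102. 236.] [array([0.4474, 0.3081]), array([0.4475, 0.3061]), array([0.4479, 0.3002])]
[ 94. 205.] [array([0.5109, 0.3284]), array([0.5107, 0.3263]), array([0.5098, 0.32  ])]
[ 92. 170.] [array([0.5832, 0.3357]), array([0.5825, 0.3336]), array([0.5803, 0.3271])]
[('rack', np.int64(0)), ('beaker', np.int64(0)), ('wash', np.int64(0)), ('decoys', np.int64(445))]
shift cm [-14.29  -0.02   0.15] turn 0 pos [ 0.3991 -0.2488  0.201 ] yaw 135.0 w 0.0426 F [ 0.1 -0.   0.5] t 44.58
```

The viewer's limit is reached, so I'll check the mount and the decoys numerically instead.

```bash
python3 - <<'E'
from h import *
def proj(m,P):
    T=np.linalg.inv(np.array(m["world_from_camera"])); p=(T@np.append(P,1))[:3]
    return m["cx"]+m["fx"]*p[0]/-p[2], m["cy"]-m["fy"]*p[1]/-p[2]
top=robot.camera("top");ot=cv2.imread("pics/top0.png")
for n,lo,hi in[("red",0,8),("turq",85,100),("green",50,75)]:
    r=[]
    for im in(ot,top):
        H,S,V=cv2.split(cv2.cvtColor(im,cv2.COLOR_BGR2HSV))
        r.append([np.round(cen(c),1).tolist() for c in blobs((H>=lo)&(H<hi)&(S>130)&(V>60),30)])
    print(n,r)
sc=robot.camera("scene");m=robot.camera_model("scene")
for z in(.004,.02,.04,.066,.074): print("mount axis z",z,np.round(proj(m,[.5035,-.3545,z]),1))
g=cv2.cvtColor(sc,cv2.COLOR_BGR2GRAY)
u,v=map(int,proj(m,[.5035,-.3545,.04]))
print(u,v);print(g[v-30:v+30:2,u-24:u+26:2])
E
```

```text
red [[[239.2, 197.4]], [[239.2, 197.4]]]
turq [[[281.8, 160.8]], [[281.8, 160.9]]]
green [[[260.0, 271.5]], [[260.0, 271.4]]]
mount axis z 0.004 [100.5 299.6]
mount axis z 0.02 [ 98.8 294.4]
mount axis z 0.04 [ 96.7 287.6]
mount axis z 0.066 [ 93.9 278.4]
mount axis z 0.074 [ 93.  275.6]
96 287
[[ 63  63  62  64  63  63  64  62  64  68  66  61  63  65  64  63  62  64
   66  62  61  63  66  63  62]
 [ 60  64  63  60  62  65  60  64  64  62  59  63  66  61  63  64  63  65
   61  64  67  63  62  65  63]
 [ 64  63  62  62  63  62  64  60  64  64  63  63  65  63  63  60  63  62
   64  64  64  61  65  63  64]
 [ 66  63  64  64  63  61  64  63  62  63  64  63  63  64  62  61  64  64
   63  64  64  65  61  65  65]
 [ 63  64  64  67  65  61  62  64  63  66  64  64  65  64  65  63  64  63
   62  64  66  65  64  66  65]
 [ 66  65  64  62  64  63  62  64  63  64  62  62  66  62  67  66  64  61
   64  62  65  66  63  60  67]
 [ 61  64  64  64  63  64  64  63  66  65  64  64  64  66  65  66  62  66
   64  63  64  62  62  64  66]
 [ 66  64  63  64  65  64  64  62  64  62  61  64  61  62  64  61  63
[... 1646 characters left out ...]
52 252 246 181 142 116 104 100 102 113
  160 231 249 253 252 249 182]
 [ 63  64  64  62 116 249 171 241 252 252 252 165  99 104 110 140 212 239
  252 253 252 252 252 246 184]
 [ 65  62  65  62 133 252 186 251 252 252 252 232 168 182 235 248 253 253
  252 252 252 252 252 247 190]
 [ 64  65  63  60 144 248 162 243 252 252 252 252 252 252 252 252 252 252
  252 252 252 252 252 244 187]
 [ 61  63  63  60 182 244 162 240 252 252 252 252 252 252 252 252 252 252
  252 252 252 252 252 241 224]
 [ 63  64  62  57 205 237 168 248 252 252 252 252 252 252 252 252 252 252
  252 252 252 252 253 250 249]
 [ 62  63  66  61 230 231 186 252 252 252 252 252 252 252 252 252 251 245
  242 237 227 202 193 172 165]]
```

```bash
python3 -c "
from bench import robot
print(robot.sign_off())"
```

```text
the job is handed in; nothing more can be done
None
```

Both kits are made up and handed in at about 45 s on the robot's clock, in the order asked. The bottle, tall tube and short vial are in the long tray; the rotor and then the mount are in the shorter one. Each was lowered until the wrist force showed contact with the floor, at most about 13 N, and only then let go.

**Checks that agreed**
- **Long tray:** after release, the bottle, tube and vial measured within about 1–3 mm of their compartment centres, standing upright.
- **Rotor:** the wrist picture after release shows it upright in the larger compartment.
- **Mount:** it touched down at the expected height. The scene camera's pixel values afterwards show it upright in the smaller compartment.
- **Bystanders:** the rack, beaker and wash bottle are unchanged between the first and last top pictures. The red, turquoise and green look-alikes stayed within 0.1 pixel.

**Checks that disagreed or failed**
- I could not view the final picture, because the viewer's limit was reached. The last mount check therefore rests on printed pixel values. The mount's top came out about 3 pixels (about 5 mm) from the prediction.
- One divider in the shorter tray measured about 5 mm from where it should be. The outer walls agreed, so I took it as a misread pixel. The rotor had at least 12 mm to spare.

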